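# Walk the granite pounding slab home and shut the keeper

## Robot

A 6-joint arm with a two-finger parallel gripper is mounted at the origin on the work surface. World frame = base frame: x ahead of the robot, y to its left, z up, the work surface at z = 0. Lengths are in m, angles in rad, forces in N, time in s.
With the tool pointing down it reaches from about 0.375 to 0.975 m from the base axis. Payload 3.8 kg.
Tool frame: the origin (TCP) lies on the centre line of the jaws, within the pads' length; the fingertips stand 17 mm ahead of it and the grasp point (between the pads) lies 2 mm behind it; z points along the fingers, y is the line along which they close (so a half turn about z gives the same grasp; the last joint's range is limited). The gripper opens to 85 mm and grips with 20 to 120 N. Pads are 22 mm wide; open, the fingers measure 114 mm over their backs; the gripper's body (76 mm by 85 mm) begins 54 mm behind the grasp point. The pads swing forward as they close: fully open they stand 13 mm farther back than shut.
Start: joints at [-0.037, 0.264, 1.604, -0, 1.274, -0.037], TCP at [0.675, -0, 0.248] pointing down, gripper open.
Joint ranges: [-2.63, 2.63], [-0.94, 2.18], [0.31, 2.57], [-1.31, 4.45], [0, 2.66], [-2.55, 2.55]. Speed limits (rad/s): [2.57, 2.57, 3.14, 3.14, 3.14, 3.14].

## Interface

Orientations are given as a rotation vector (axis times angle).
In Python, from station import bot gives the robot as it stands. The module is installed in compiled form; this text tells all that it offers.
- The arm moves only by the tool play_rows, never from a script. Its argument "commands" is a list of rows, each a list of 7 numbers: the shift along the tool's x, y, z in cm, then the turn, a rotation vector about the tool's x, y, z in degrees, then the opening, from -1 (shut) to 1 (fully open), so that 0 is half open. A call has 1 to 12 rows; each row shifts and turns the commanded pose from where the row before left it, along the tool's axes as they then stand; what a row does not reach is not made up. A row lasts 1/12 s, in which the tool goes at most 41.7 mm and 7.16 degrees, less where a joint would pass 70% of its speed; a pose out of reach is approached as far as the arm can. A call is refused whole if a number of a shift passes 4.17 or a number of a turn 7.16, either way. A call with a gripper value outside its range is refused whole. The fingers move at their own pace and stop on an object; "force" is the grip in N (left out, the last holds). Time passes only in rows, so rows that do not move let the fingers close. It gives the time, the measured TCP pose, the force, the opening and the grip force at its end, in the units of the state.
- bot.state(): the state, without advancing time (a new reading comes with each control period).
- bot.camera(name): name is "scene" or "side" or "wrist"; returns a dict with "image" (400x640x3 uint8, red, green, blue), "fov_y" (degrees; the focal length in pixels is half the picture's height over the tangent of half this angle, whatever the lens; pixels are square), "cx", "cy" (the principal point, pixels), "world_from_camera" (4x4, takes a point from camera to world coordinates); the wrist camera has in their place "T_tool_cam" (4x4, takes a point from camera to tool coordinates, whose origin is the TCP and whose axes are the flange's). Camera axes: x right, y down, z forward; pixel columns grow to the right and rows downward; lengths in m; the calibration is good to about 2 mm. A picture is of the moment at which its call begins: read the wrist's pose just before it. There is no depth.
- bot.job_done(): hands the job in; it is judged then, once.
Trained networks look in a picture, given as the dict that the camera call returned (one of the last four; its "shot" number tells which), for a name from the list of things; names that differ only in an ending like _2 or _b are one class to them, and where a whole thing is asked for, a point or a joint stands for the part that bears it (a point fixed in the world has none). Each returns a list of dicts, best first, with "conf" (0 to 1); they miss things now and then, are a little off and sometimes report something else, mostly with a low value. They report only what shows in the picture. A call takes as long as a camera call.
- bot.spot_in(picture, name): "centre" ([x, y, z] in m, in the coordinates of the camera as it stood for that picture, good to about 4 mm: the middle of the surface that is visible of it).
- bot.pinpoint(picture, name): "centre" ([x, y, z] in m, in the coordinates of the camera as it stood for that picture, good to about 4 mm: a listed point, or the origin of a listed thing).
The state is a dict: "time": time; "qpos": joint angles; "dq": joint speeds; "joint_torque": joint torques, N m; "position": TCP position; "ee_rot": TCP orientation; "wrist_force": force on the tool from outside, world axes, zero at the start; "torque": the same for the moment, N m; "grip_width": opening from 0.0 (shut) to 1.0 (fully open); "grasp_force": force on a finger pad.
Only numpy, scipy, OpenCV 4.12 (cv2) and the standard library are available. Lean on these libraries where they do the work, as an engineer would, in place of code of your own. Each camera call takes 0.05 s, during which the arm holds its last target. There are 200 camera calls.

## Task

The heavy granite pounding slab has been left standing short of its angle-iron seat on the bench. Walk it forward on the bench by pushing its near face at the left end and the right end by turns, never leaning on it with more than 25 N, until its whole far face is fully home against the stop of the seat; then swing the keeper bar fully shut behind it so that it cannot creep back. Leave the other things on the bench where they are.

Things in the scene. Friction and masses are not known exactly. Their poses are not given: they have to be found in the camera images.
- slab: Grey granite slab lying flat, 110 mm (x, depth) x 300 mm (y, width), polished and slippery (friction 0.1), 6 to 58 mm above the bench, on a centred cork pad 50 x 284 x 6 mm (friction 0.6). About 4.4 kg (within 5 percent): a square push in the middle takes 24 to 29 N. Origin on the bench under its middle; x points from the near face to the far face (the way it has to go), y to its left.
- slab_push_left (a point): Point on the slab's near face (x = -55 mm) 135 mm left of its middle, 20 mm above the bench. A forward push here takes about 14 to 18 N and swings the slab clockwise about a point some 70 mm right of its middle.
- slab_push_right (a point): Point on the slab's near face (x = -55 mm) 135 mm right of its middle, 20 mm above the bench. A forward push here takes about 14 to 18 N and swings the slab anticlockwise about a point some 70 mm left of its middle.
- slab_far_left (a point): Left end of the slab's far face: the edge at x = 55, y = 150 mm of the slab, 32 mm above the bench.
- slab_far_right (a point): Right end of the slab's far face: the edge at x = 55, y = -150 mm of the slab, 32 mm above the bench.
- frame: The slab's seat: steel angle bolted to the bench, 28 mm high, the far angle faced with a 4 mm rubber strip, which is the stop. Origin on the bench under the middle of the strip's near face (plane x = 0, 300 mm wide); x points into the stop, y to the left. Side rails from x = -30 mm to 0, inner faces at y = 158 and -158 mm (8 mm clear each side). With the slab home its origin is at x = -55 mm.
- frame_mouth (a point): Middle of the seat's open mouth, on the bench at x = -80 mm of the frame, where the straight lead-ins that flare out from the side rails stand 336 mm apart.
- keeper (a joint): Keeper: flat steel bar 12 mm wide, 22 to 30 mm above the bench, on an upright pivot left of the slab. 0 rad = shut, against its end stop: it points to the frame's -y, 5 mm behind the near face of a slab that is home (one that is not is in its way). Opens clockwise from above: at 1.57 it points to the frame's -x, 2.5 is fully open. About 1.5 N at the knob turns it; it stays where it is left.
- keeper_pivot (a point): Axis of the keeper's pivot bolt, 26 mm above the bench, at x = -121, y = 215 mm of the frame. It stands on a steel foot 50 x 50 x 6 mm.
- keeper_knob (a point): Middle of the keeper's upright black knob, 18 mm across and 26 mm tall (30 to 56 mm above the bench), 110 mm from the pivot axis, near the bar's free end. The bar ends 10 mm beyond it.
- last_a: Bystander: wooden shoe last (foot shape), 254 x 80 mm, 82 high at the heel end, standing on its sole; origin under its middle, x to the toe.
- last_b: Bystander: second wooden shoe last, the same shape and size; origin under its middle, x to the toe.
- hammer: Bystander: hammer lying flat, about 260 mm long; x runs along the handle to the head.
- tack_bowl: Bystander: steel bowl for tacks, 72 mm across, 42 high; origin under its centre.
- glue_can: Bystander: plain metal glue can, 84 mm across, 85 high; origin under its centre.
- brush: Bystander: flat hand brush lying down, about 200 mm long.

How it is judged:
By the outcome, as a careful person would: the job done as asked, in the order asked, and still so for the second after the job is handed in, with the robot touching nothing.
It also fails if it takes over 72 s, if anything falls off the work surface, if the arm or the gripper's body presses on something with over 40 N, if the wrist force passes 120 N, or if a joint passes its speed limit or range.

## Working session

There is one attempt and no reset: what is moved stays moved. The work goes in short steps, Python scripts to look and compute and a tool call to move; the robot and the scene stay as the last step left them, time stands still between calls to the robot, and variables do not carry over. Pictures are saved under pics/ and viewed, at most 10 in all, crops included, and the job is handed in when it is done.

Besides the shell and the picture viewer there is one more tool, called after ">>>" by a JSON object that holds its "op" and its "data", one argument or row to a line. play_rows: Moves the arm, as the interface text tells. Its arguments: {"type":"object","properties":{"commands":{"type":"array","items":{"type":"array","items":{"type":"number"}}},"force":{"type":"number"}},"required":["commands"]}

```bash
mkdir -p pics
cat > h.py <<'E'
import numpy as np, cv2
from scipy.spatial.transform import Rotation as R
from station import bot
def wfc(p,st):
    if "world_from_camera" in p: return np.array(p["world_from_camera"])
    T=np.eye(4);T[:3,:3]=R.from_rotvec(st["ee_rot"]).as_matrix();T[:3,3]=st["position"]
    return T@np.array(p["T_tool_cam"])
def look(cam,names,save=None):
    st=bot.state();p=bot.camera(cam);M=wfc(p,st)
    if save: cv2.imwrite("pics/"+save,p["image"][:,:,::-1])
    out={}
    for n in names:
        r=bot.pinpoint(p,n)
        out[n]=[(np.round((M@np.r_[d["centre"],1])[:3],4).tolist(),round(d["conf"],2)) for d in r[:2]]
        print(cam,n,out[n])
    return p,M,out
E
python3 - <<'E'
from h import *
s=bot.state();print(s)
N=["slab","slab_push_left","slab_push_right","slab_far_left","slab_far_right","frame","frame_mouth","keeper_pivot","keeper_knob"]
for c in ["scene","side","wrist"]: look(c,N+(["last_a","hammer","tack_bowl","glue_can","brush"] if c=="scene" else []),c+"0.png")
print(bot.state()["time"])
E
```

```text
{'time': 0.0, 'qpos': array([-3.68981614e-02,  2.64797659e-01,  1.60538292e+00, -1.72353883e-05,
        1.27367858e+00, -3.69306254e-02]), 'dq': array([-1.22219136e-03, -1.50298791e-03, -5.30302539e-05, -1.62857339e-04,
       -7.81802990e-04,  2.51676956e-05]), 'joint_torque': array([ 6.10465631e-04, -5.15121067e+01, -3.67308676e+01, -4.07824507e-05,
        1.31324201e-02,  1.46811578e-05]), 'position': array([6.74309265e-01, 1.94364918e-05, 2.46927165e-01]), 'ee_rot': array([-2.22023276, -2.22031609,  0.0024405 ]), 'wrist_force': array([-0.35285462, -0.07406353,  0.03232555]), 'torque': array([ 0.05378656, -0.02647771,  0.02101725]), 'grasp_force': 0.0, 'grip_width': 0.9983318043124986}
scene slab [([0.5428, -0.0074, 0.001], 0.72)]
scene slab_push_left [([0.5308, 0.139, 0.0185], 0.79), ([0.5618, -0.1732, 0.0296], 0.74)]
scene slab_push_right [([0.452, -0.124, 0.0194], 0.64)]
scene slab_far_left [([0.6361, 0.1191, 0.0299], 0.77)]
scene slab_far_right [([0.561, -0.1736, 0.032], 0.95)]
scene frame [([0.6633, -0.023, 0.0026], 0.91)]
scene frame_mouth [([0.6827, 0.3591, 0.0002], 0.21)
[... 752 characters left out ...]
 0.0036], 0.31)]
side slab_far_right [([0.5578, -0.171, 0.0355], 0.9)]
side frame [([0.6665, -0.0256, 0.0047], 0.82)]
side frame_mouth [([0.6825, 0.3644, 0.0039], 0.31)]
side keeper_pivot [([0.5749, 0.2069, 0.0289], 0.56)]
side keeper_knob [([0.4973, 0.2852, 0.0458], 0.56), ([0.6374, 0.1213, 0.0324], 0.27)]
wrist slab [([0.5459, -0.0132, 0.001], 0.56), ([0.6649, -0.0288, -0.0047], 0.51)]
wrist slab_push_left []
wrist slab_push_right []
wrist slab_far_left [([0.6419, 0.1199, 0.0322], 0.9)]
wrist slab_far_right [([0.56, -0.1634, 0.0307], 0.84)]
wrist frame [([0.6661, -0.0273, -0.0086], 0.61)]
wrist frame_mouth []
wrist keeper_pivot []
wrist keeper_knob [([0.5558, -0.3136, -0.0007], 0.39)]
1.75
```

View pics/scene0.png

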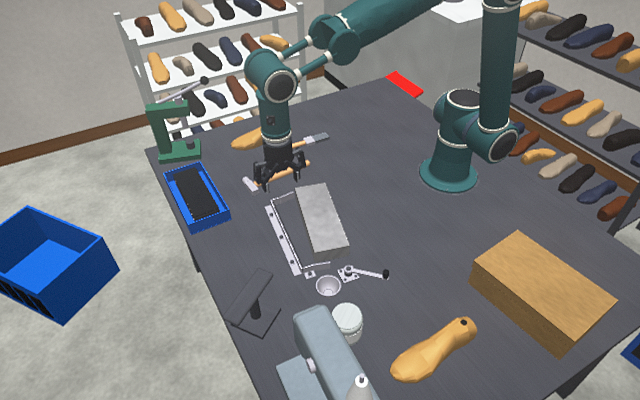

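View pics/wrist0.png

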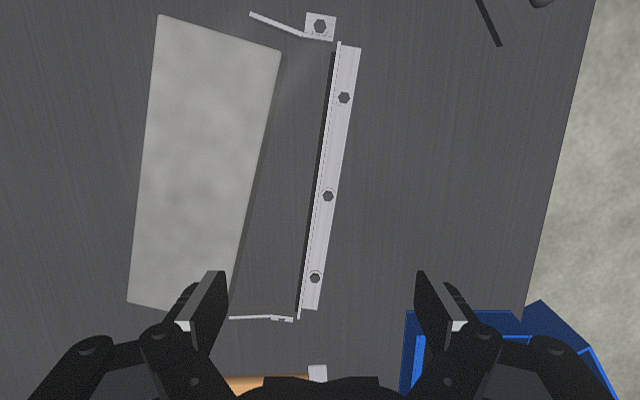

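>>> {"op": "play_rows", "data": {
  "commands": [
    [-1.5,-3.2,1.2,0,0,0,-1],
    [-1.5,-3.2,1.2,0,0,0,-1],
    [-1.5,-3.2,1.2,0,0,0,-1],
    [-1.5,-3.2,1.2,0,0,0,-1],
    [-1.5,-3.2,1.2,0,0,0,-1],
    [-1.5,-3.2,1.2,0,0,0,-1],
    [-1.5,-3.2,1.2,0,0,0,-1],
    [-1.5,-3.2,1.2,0,0,0,-1],
    [0,0,0,0,0,4,-1],
    [0,0,0,0,0,4,-1],
    [0,0,0,-5,0,0,-1],
    [0,0,0,-5,0,0,-1]
  ],
  "force": 60
}}

```text
time: 2.75
position: [0.4203, -0.1206, 0.1529]
ee_rot: [2.265, 1.968, 0.176]
wrist_force: [-0.4, 0.1, -0.3]
grip_width: 0.001
grasp_force: 0.0
```

```bash
cat >> h.py <<'E'
F0=np.array([.6655,-.0257]);FY=-np.radians(7.9)
def inF(p,f0=None,fy=None):
    f0=F0 if f0 is None else f0; fy=FY if fy is None else fy
    c,s=np.cos(fy),np.sin(fy);d=np.asarray(p)[:2]-f0
    return np.array([c*d[0]+s*d[1],-s*d[0]+c*d[1]])
def ray(p,M,uv,z):
    f=p["image"].shape[0]/2/np.tan(np.radians(p["fov_y"])/2)
    d=M[:3,:3]@np.array([(uv[0]-p["cx"])/f,(uv[1]-p["cy"])/f,1]);o=M[:3,3]
    return o+d*(z-o[2])/d[2]
E
python3 - <<'E'
from h import *
s=bot.state();print(s["time"],s["position"],s["wrist_force"],inF(s["position"]),s["grip_width"])
Rm=R.from_rotvec(s["ee_rot"]).as_matrix();print(Rm.round(3))
p,M,_=look("wrist",["slab_push_right","slab_push_left","slab_far_left","frame"],"w1.png")
p,M,_=look("scene",["slab_push_right","slab_push_left","slab","frame","keeper_pivot"],"s1.png")
# frame from initial wrist image
p0=dict(p);im=cv2.imread("pics/wrist0.png");q=bot.camera("wrist")
T=np.eye(4);T[:3,:3]=R.from_rotvec([-2.22023276,-2.22031609,.0024405]).as_matrix();T[:3,3]=[.67431,0,.24693]
M0=T@np.array(q["T_tool_cam"])
for n,uv,z in [("stripL",(337,50),.028),("stripR",(298,318),.028),("slabNL",(160,14),.058),("slabFL",(281,51),.058),("slabNR",(127,302),.058)]:
    print(n,ray(q,M0,uv,z).round(4))
E
```

```text
2.75 [ 0.42027878 -0.12061197  0.1529363 ] [-0.36608489  0.07862853 -0.28833483] [-0.22984881 -0.12771553] 0.0006126776512172659
[[ 0.14   0.974  0.176]
 [ 0.99  -0.137 -0.025]
 [-0.     0.178 -0.984]]
wrist slab_push_right [([0.4566, -0.1283, 0.0206], 0.82), ([0.6629, -0.027, -0.0047], 0.45)]
wrist slab_push_left []
wrist slab_far_left []
wrist frame [([0.6635, -0.0278, -0.0039], 0.76)]
scene slab_push_right [([0.4579, -0.1267, 0.0193], 0.66)]
scene slab_push_left [([0.5311, 0.1351, 0.0231], 0.56)]
scene slab [([0.543, -0.0049, -0.0002], 0.63)]
scene frame [([0.6648, -0.0275, 0.0034], 0.6)]
scene keeper_pivot [([0.5737, 0.2091, 0.0285], 0.71)]
stripL [0.6895 0.1223 0.028 ]
stripR [ 0.6456 -0.1826  0.028 ]
slabNL [0.5382 0.1463 0.058 ]
slabFL [0.6393 0.1179 0.058 ]
slabNR [ 0.4565 -0.1384  0.058 ]
```

>>> {"op": "play_rows", "data": {
  "commands": [
    [0,-0.54,3.0,0,0,0,-1],
    [0,-0.54,3.0,0,0,0,-1],
    [0,-0.54,3.0,0,0,0,-1],
    [0,-0.54,3.0,0,0,0,-1],
    [0,0,0,0,0,0,-1],
    [0,0.59,0.106,0,0,0,-1],
    [0,0.49,0.088,0,0,0,-1],
    [0,0.098,0.018,0,0,0,-1],
    [0,0.098,0.018,0,0,0,-1],
    [0,0.098,0.018,0,0,0,-1],
    [0,0.098,0.018,0,0,0,-1]
  ]
}}

```text
time: 4.27
position: [0.4344, -0.1223, 0.0316]
ee_rot: [2.266, 1.97, 0.174]
wrist_force: [-0.2, 0.8, -0.1]
grip_width: 0.0
grasp_force: 0.0
```

>>> {"op": "play_rows", "data": {
  "commands": [
    [0,0.098,0.018,0,0,0,-1],
    [0,0.098,0.018,0,0,0,-1],
    [0,0.098,0.018,0,0,0,-1],
    [0,0.098,0.018,0,0,0,-1]
  ]
}}

```text
time: 4.6
position: [0.4373, -0.1226, 0.0303]
ee_rot: [2.268, 1.972, 0.172]
wrist_force: [0.7, 0.8, 0.1]
grip_width: -0.005
grasp_force: 0.0
```

>>> {"op": "play_rows", "data": {
  "commands": [
    [0,0.098,0.018,0,0,0,-1],
    [0,0.098,0.018,0,0,0,-1],
    [0,0.098,0.018,0,0,0,-1],
    [0,0.098,0.018,0,0,0,-1],
    [0,0.098,0.018,0,0,0,-1]
  ]
}}

```text
time: 5.02
position: [0.441, -0.123, 0.0298]
ee_rot: [2.27, 1.974, 0.17]
wrist_force: [-9.9, -0.5, 9.6]
grip_width: -0.001
grasp_force: 6.3
```

>>> {"op": "play_rows", "data": {
  "commands": [
    [0,0.05,-0.3,0,0,0,-1],
    [0,0.05,-0.3,0,0,0,-1],
    [0,0,0,0,0,0,-1]
  ]
}}

```text
time: 5.27
position: [0.4424, -0.1233, 0.0368]
ee_rot: [2.268, 1.971, 0.173]
wrist_force: [-1.0, 1.1, 1.1]
grip_width: -0.0
grasp_force: 0.6
```

Run:
```python
from h import *
p=bot.camera("side");cv2.imwrite("pics/sd2.png",p["image"][:,:,::-1])
M=wfc(p,None);f=200/np.tan(np.radians(p["fov_y"])/2)
c=np.linalg.inv(M)@np.r_[bot.state()["position"],1];u=f*c[0]/c[2]+p["cx"];v=f*c[1]/c[2]+p["cy"];print(u,v,c)
u,v=int(u),int(v);im=p["image"][max(0,v-70):v+70,max(0,u-90):u+90,::-1]
cv2.imwrite("pics/sd2c.png",cv2.resize(im,None,fx=4,fy=4,interpolation=cv2.INTER_CUBIC))
```

```text
349.1558317753921 192.19545746128932 [ 0.08668781 -0.0130511   1.24564427  1.        ]
```

View pics/sd2c.png

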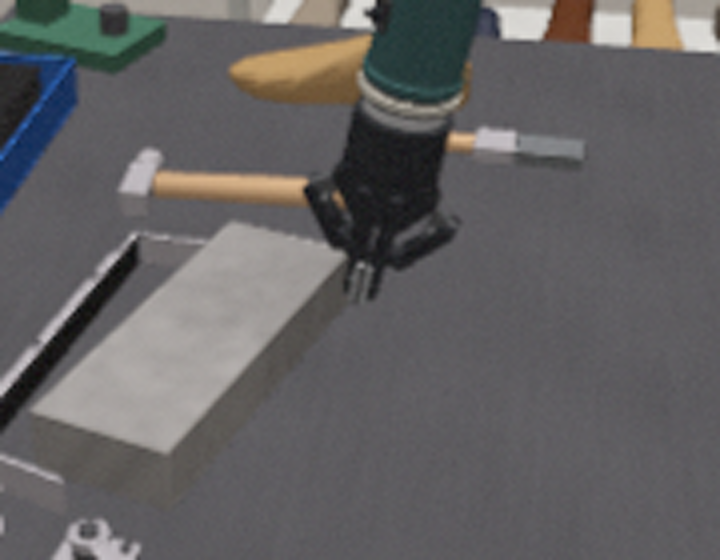

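>>> {"op": "play_rows", "data": {
  "commands": [
    [0,-1.97,-0.35,0,0,0,-1],
    [0,0.53,-2.95,0,0,0,-1],
    [0,0,0,5,0,0,-1],
    [0,0,0,5,0,0,-1],
    [0,0,0,0,0,-7,-1],
    [0,0,0,0,0,-7,-1],
    [0,0,0,0,0,-7,-1],
    [0,0,0,0,0,-7,-1],
    [0,0,0,0,0,-7,-1],
    [0,0,0,0,0,-7,-1],
    [0,0,0,0,0,-7,-1],
    [0,0,0,0,0,-7,-1]
  ]
}}

```text
time: 6.32
position: [0.423, -0.1206, 0.0665]
ee_rot: [1.117, 2.935, 0.0]
wrist_force: [-0.4, -0.4, 0.3]
grip_width: -0.001
grasp_force: 0.0
```

>>> {"op": "play_rows", "data": {
  "commands": [
    [0,0,0,0,0,-7,-1],
    [0,0,0,0,0,-7,-1],
    [0,0,0,0,0,-7,-1],
    [0,0,0,0,0,-7,-1],
    [0,0,0,0,0,-6,-1],
    [0,0,0,0,-5,0,-1],
    [0,0,0,0,-5,0,-1],
    [0,0,0,0,0,0,-1]
  ]
}}

```text
time: 6.98
position: [0.4191, -0.1194, 0.0646]
ee_rot: [0.208, 2.962, -0.017]
wrist_force: [-0.5, 0.8, -0.5]
grip_width: -0.001
grasp_force: 0.0
```

```bash
sed -i 's/F0=np.array.*/F0=np.array([.6665,-.0265]);FY=-np.radians(8.0)/' h.py
cat >> h.py <<'E'
def st():
    s=bot.state();Rm=R.from_rotvec(s["ee_rot"]).as_matrix()
    tip=s["position"]+Rm@np.array([-.011,0,.017])
    print("t",round(s["time"],2),"pos",s["position"].round(4),"inF",inF(s["position"]).round(4),"tipF",inF(tip).round(4),"tipz",tip[2].round(4),"F",s["wrist_force"].round(1),"q",s["qpos"].round(2))
    return s,Rm
E
python3 - <<'E'
from h import *
s,Rm=st();print(Rm.round(3))
for c in ("scene","side"):
  _,_,o=look(c,["slab_push_right","slab_push_left","slab_far_left","slab_far_right"])
  for n in o:
    if o[n]: print(n,inF(o[n][0][0]).round(4))
print(bot.camera("wrist")["T_tool_cam"])
E
```

```text
t 6.98 pos [ 0.4191 -0.1194  0.0646] inF [-0.232  -0.1264] tipF [-0.2183 -0.1264] tipz 0.0498 F [-0.5  0.8 -0.5] q [-0.36 -0.1   2.38  0.06  0.69 -1.84]
[[-0.975  0.14   0.171]
 [ 0.138  0.99  -0.023]
 [-0.172  0.001 -0.985]]
scene slab_push_right [([0.4561, -0.1252, 0.019], 0.77)]
scene slab_push_left [([0.5317, 0.1376, 0.0187], 0.59)]
scene slab_far_left [([0.6364, 0.118, 0.0323], 0.97)]
scene slab_far_right [([0.5608, -0.1721, 0.0281], 0.91)]
slab_push_right [-0.1946 -0.127 ]
slab_push_left [-0.1563  0.1437]
slab_far_left [-0.0499  0.1389]
slab_far_right [-0.0844 -0.1589]
side slab_push_right [([0.4559, -0.1245, 0.0205], 0.69), ([0.575, 0.2076, 0.0277], 0.29)]
side slab_push_left [([0.529, 0.1363, 0.025], 0.57)]
side slab_far_left [([0.641, 0.1251, 0.0318], 0.61)]
side slab_far_right [([0.5639, -0.1695, 0.0378], 0.91), ([0.4576, -0.1267, 0.0221], 0.72)]
slab_push_right [-0.1949 -0.1264]
slab_push_left [-0.1588  0.1421]
slab_far_left [-0.0464  0.1466]
slab_far_right [-0.0817 -0.1559]
[[ 1.05650400e-04 -9.47171600e-01 -3.20727219e-01  8.26171622e-02]
 [ 9.99999921e-01  2.23061961e-04 -3.29337695e-04 -1.73479868e-03]
 [ 3.83481354e-04 -3.20727159e-01  9.47171549e-01 -1.25043242e-01]
 [ 0.00000000e+00  0.00000000e+00  0.00000000e+00  1.00000000e+00]]
```

>>> {"op": "play_rows", "data": {
  "commands": [
    [0.26,0,1.48,0,0,0,-1],
    [0.26,0,1.48,0,0,0,-1],
    [-0.52,0,0.09,0,0,0,-1],
    [-0.52,0,0.09,0,0,0,-1],
    [-0.4,0,0.07,0,0,0,-1],
    [-0.2,0,0.035,0,0,0,-1],
    [-0.098,0,0.017,0,0,0,-1],
    [-0.098,0,0.017,0,0,0,-1],
    [-0.098,0,0.017,0,0,0,-1],
    [-0.098,0,0.017,0,0,0,-1],
    [-0.098,0,0.017,0,0,0,-1],
    [-0.098,0,0.017,0,0,0,-1]
  ]
}}

```text
time: 8.53
position: [0.4438, -0.1233, 0.0359]
ee_rot: [0.207, 2.962, -0.017]
wrist_force: [-3.5, 0.3, 0.7]
grip_width: 0.001
grasp_force: 1.9
```

>>> {"op": "play_rows", "data": {
  "commands": [
    [-0.098,0,0.017,0,0,0,-1],
    [-0.098,0,0.017,0,0,0,-1],
    [-0.098,0,0.017,0,0,0,-1]
  ]
}}

```text
time: 8.78
position: [0.4443, -0.1229, 0.0345]
ee_rot: [0.207, 2.968, -0.015]
wrist_force: [-7.8, 1.6, 3.0]
grip_width: -0.001
grasp_force: 4.6
```

>>> {"op": "play_rows", "data": {
  "commands": [
    [-0.15,0,0.026,0,0,0,-1],
    [-0.15,0,0.026,0,0,0,-1],
    [-0.15,0,0.026,0,0,0,-1],
    [-0.15,0,0.026,0,0,0,-1]
  ]
}}

```text
time: 9.12
position: [0.4471, -0.1228, 0.0328]
ee_rot: [0.207, 2.974, -0.013]
wrist_force: [-12.9, 0.4, 2.2]
grip_width: 0.003
grasp_force: 6.4
```

>>> {"op": "play_rows", "data": {
  "commands": [
    [-0.15,0,0.01,0,0,0,-1],
    [-0.15,0,0.01,0,0,0,-1],
    [-0.15,0,0.02,0,0,0,-1],
    [-0.15,0,0.02,0,0,0,-1],
    [-0.15,0,0.02,0,0,0,-1],
    [-0.15,0,0.02,0,0,0,-1]
  ]
}}

```text
time: 9.62
position: [0.4558, -0.1242, 0.0331]
ee_rot: [0.207, 2.975, -0.014]
wrist_force: [-13.4, 0.5, 0.1]
grip_width: 0.0
grasp_force: 6.2
```

>>> {"op": "play_rows", "data": {
  "commands": [
    [-0.2,0,0.03,0,0,0,-1],
    [-0.23,0,0.04,0,0,0,-1],
    [-0.25,0,0.043,0,0,0,-1],
    [-0.25,0,0.043,0,0,0,-1],
    [-0.25,0,0.043,0,0,0,-1],
    [-0.25,0,0.043,0,0,0,-1],
    [-0.25,0,0.043,0,0,0,-1],
    [-0.25,0,0.043,0,0,0,-1],
    [-0.25,0,0.043,0,0,0,-1],
    [-0.25,0,0.043,0,0,0,-1],
    [-0.25,0,0.043,0,0,0,-1],
    [-0.25,0,0.043,0,0,0,-1]
  ]
}}

```text
time: 10.62
position: [0.4851, -0.1288, 0.033]
ee_rot: [0.207, 2.975, -0.015]
wrist_force: [-13.7, -1.5, -1.2]
grip_width: 0.003
grasp_force: 6.3
```

Run:
```python
from h import *
s,Rm=st()
for c in ("scene","side"):
  _,_,o=look(c,["slab_push_left","slab_far_left","slab_far_right"])
  for n in o:
    if o[n]: print(n,inF(o[n][0][0]).round(4))
```

```text
t 10.62 pos [ 0.4851 -0.1288  0.033 ] inF [-0.1654 -0.1266] tipF [-0.1519 -0.1265] tipz 0.018 F [-13.7  -1.5  -1.2] q [-0.33  0.1   2.26  0.05  0.63 -1.8 ]
scene slab_push_left [([0.517, 0.1328, 0.0213], 0.78)]
scene slab_far_left [([0.6242, 0.1374, 0.0317], 0.74), ([0.5174, 0.1357, 0.017], 0.45)]
scene slab_far_right [([0.6837, 0.3639, -0.0008], 0.65)]
slab_push_left [-0.1702  0.1369]
slab_far_left [-0.0647  0.1564]
slab_far_right [-0.0373  0.389 ]
side slab_push_left [([0.5112, 0.1296, 0.0191], 0.9), ([0.6822, 0.3662, 0.0002], 0.5)]
side slab_far_left [([0.627, 0.1409, 0.0327], 0.58)]
side slab_far_right [([0.6094, -0.1642, 0.0364], 0.71), ([0.668, -0.0239, 0.0044], 0.39)]
slab_push_left [-0.1755  0.133 ]
slab_far_left [-0.0624  0.1603]
slab_far_right [-0.0374 -0.1443]
```

>>> {"op": "play_rows", "data": {
  "commands": [
    [1.97,0,-0.35,0,0,0,-1],
    [0.33,3.74,-0.06,0,0,0,-1],
    [0.33,3.74,-0.06,0,0,0,-1],
    [0.33,3.74,-0.06,0,0,0,-1],
    [0.33,3.74,-0.06,0,0,0,-1],
    [0.33,3.74,-0.06,0,0,0,-1],
    [0.33,3.74,-0.06,0,0,0,-1],
    [0.33,3.74,-0.06,0,0,0,-1],
    [0,0,0,0,0,0,-1]
  ]
}}

```text
time: 11.77
position: [0.4876, 0.141, 0.0385]
ee_rot: [0.199, 2.956, -0.013]
wrist_force: [0.1, -1.2, 0.2]
grip_width: -0.001
grasp_force: 0.0
```

Run:
```python
from h import *
s,Rm=st();print(Rm.round(3))
p,M,o=look("wrist",["slab_push_left"])
for n in o:
    if o[n]: print(n,inF(o[n][0][0]).round(4))
```

```text
t 11.77 pos [0.4876 0.141  0.0385] inF [-0.2005  0.141 ] tipF [-0.1866  0.1411] tipz 0.0237 F [ 0.1 -1.2  0.2] q [ 0.28  0.1   2.25 -0.11  0.63 -1.07]
[[-0.975  0.134  0.177]
 [ 0.132  0.991 -0.02 ]
 [-0.178  0.004 -0.984]]
wrist slab_push_left [([0.558, -0.0129, -0.0016], 0.58)]
slab_push_left [-0.1093 -0.0016]
```

>>> {"op": "play_rows", "data": {
  "commands": [
    [-0.35,-0.2,0.31,0,0,0,-1],
    [-0.35,-0.2,0.31,0,0,0,-1],
    [-0.1,0,0.017,0,0,0,-1],
    [-0.1,0,0.017,0,0,0,-1],
    [-0.1,0,0.017,0,0,0,-1],
    [-0.1,0,0.017,0,0,0,-1],
    [-0.1,0,0.017,0,0,0,-1],
    [-0.1,0,0.017,0,0,0,-1],
    [-0.1,0,0.017,0,0,0,-1],
    [-0.1,0,0.017,0,0,0,-1],
    [-0.1,0,0.017,0,0,0,-1],
    [-0.1,0,0.017,0,0,0,-1]
  ]
}}

```text
time: 12.87
position: [0.5019, 0.1285, 0.0319]
ee_rot: [0.207, 2.963, -0.019]
wrist_force: [-4.0, 1.1, 1.2]
grip_width: 0.001
grasp_force: 2.2
```

>>> {"op": "play_rows", "data": {
  "commands": [
    [-0.1,0,0.01,0,0,0,-1],
    [-0.12,0,0.01,0,0,0,-1],
    [-0.15,0,0.01,0,0,0,-1],
    [-0.15,0,0.01,0,0,0,-1],
    [-0.15,0,0.02,0,0,0,-1],
    [-0.15,0,0.02,0,0,0,-1]
  ]
}}

```text
time: 13.37
position: [0.5045, 0.1268, 0.0297]
ee_rot: [0.209, 2.973, -0.022]
wrist_force: [-13.2, 4.8, 2.0]
grip_width: -0.003
grasp_force: 6.7
```

>>> {"op": "play_rows", "data": {
  "commands": [
    [-0.2,0,0.0,0,0,0,-1],
    [-0.23,0,0.0,0,0,0,-1],
    [-0.25,0,0.0,0,0,0,-1],
    [-0.25,0,0.0,0,0,0,-1],
    [-0.25,0,0.0,0,0,0,-1],
    [-0.25,0,0.043,0,0,0,-1],
    [-0.25,0,0.043,0,0,0,-1],
    [-0.25,0,0.043,0,0,0,-1],
    [-0.25,0,0.043,0,0,0,-1],
    [-0.25,0,0.043,0,0,0,-1],
    [-0.25,0,0.043,0,0,0,-1],
    [-0.25,0,0.043,0,0,0,-1]
  ]
}}

```text
time: 14.37
position: [0.5335, 0.1234, 0.0313]
ee_rot: [0.209, 2.974, -0.021]
wrist_force: [-10.5, 6.4, -0.9]
grip_width: 0.001
grasp_force: 6.4
```

```bash
cat >> h.py <<'E'
def slab():
  s,Rm=st()
  for c in ("scene","side"):
    _,_,o=look(c,["slab_push_left","slab_push_right","slab_far_left","slab_far_right"])
    for n in o: print("   F",n,[inF(r[0]).round(4) for r in o[n]])
E
python3 -c "
from h import *
slab()"
```

```text
t 14.37 pos [0.5335 0.1234 0.0313] inF [-0.1526  0.1299] tipF [-0.139   0.1298] tipz 0.0163 F [-10.5   6.4  -0.9] q [ 0.22  0.19  2.16 -0.1   0.65 -1.14]
scene slab_push_left [([0.5946, -0.1731, 0.0314], 0.55)]
scene slab_push_right [([0.4886, -0.1299, 0.019], 0.59)]
scene slab_far_left [([0.6549, 0.1203, 0.0286], 0.97)]
scene slab_far_right [([0.596, -0.1742, 0.0312], 0.62), ([0.5736, 0.206, 0.0306], 0.6)]
   F slab_push_left [array([-0.0508, -0.1552])]
   F slab_push_right [array([-0.1618, -0.1272])]
   F slab_far_left [array([-0.0319,  0.1438])]
   F slab_far_right [array([-0.0493, -0.1561]), array([-0.1244,  0.2173])]
side slab_push_left [([0.5458, 0.1296, 0.0215], 0.9)]
side slab_push_right [([0.4894, -0.1322, 0.0204], 0.81), ([0.497, 0.2855, 0.0438], 0.41)]
side slab_far_left [([0.6565, 0.1229, 0.0333], 0.92)]
side slab_far_right []
   F slab_push_left [array([-0.1413,  0.1378])]
   F slab_push_right [array([-0.1607, -0.1293]), array([-0.2113,  0.2854])]
   F slab_far_left [array([-0.0307,  0.1466])]
   F slab_far_right []
```

>>> {"op": "play_rows", "data": {
  "commands": [
    [1.97,0,-0.3,0,0,0,-1],
    [0.35,-3.78,-0.05,0,0,0,-1],
    [0.35,-3.78,-0.05,0,0,0,-1],
    [0.35,-3.78,-0.05,0,0,0,-1],
    [0.35,-3.78,-0.05,0,0,0,-1],
    [0.35,-3.78,-0.05,0,0,0,-1],
    [0.35,-3.78,-0.05,0,0,0,-1],
    [0.35,-3.78,-0.05,0,0,0,-1],
    [0,0,0,0,0,0,-1]
  ]
}}

```text
time: 15.62
position: [0.459, -0.1383, 0.0347]
ee_rot: [0.216, 2.957, -0.022]
wrist_force: [0.4, 0.4, -0.3]
grip_width: 0.002
grasp_force: 0.0
```

```bash
python3 -c "
from h import *
st()"
```

```text
t 15.62 pos [ 0.459  -0.1383  0.0347] inF [-0.1899 -0.1396] tipF [-0.1761 -0.1397] tipz 0.0199 F [ 0.4  0.4 -0.3] q [-0.37  0.05  2.32  0.06  0.61 -1.85]
```

>>> {"op": "play_rows", "data": {
  "commands": [
    [-0.42,0.4,0.09,0,0,0,-1],
    [-0.42,0.4,0.09,0,0,0,-1],
    [-0.1,0,0.017,0,0,0,-1],
    [-0.1,0,0.017,0,0,0,-1],
    [-0.1,0,0.017,0,0,0,-1],
    [-0.1,0,0.017,0,0,0,-1],
    [-0.1,0,0.017,0,0,0,-1],
    [-0.1,0,0.017,0,0,0,-1],
    [-0.1,0,0.01,0,0,0,-1],
    [-0.12,0,0.01,0,0,0,-1],
    [-0.12,0,0.01,0,0,0,-1],
    [-0.15,0,0.0,0,0,0,-1]
  ]
}}

```text
time: 16.62
position: [0.4757, -0.1262, 0.0322]
ee_rot: [0.207, 2.969, -0.015]
wrist_force: [-11.2, 1.0, 4.3]
grip_width: 0.005
grasp_force: 5.4
```

>>> {"op": "play_rows", "data": {
  "commands": [
    [-0.15,0,0.0,0,0,0,-1],
    [-0.15,0,0.0,0,0,0,-1],
    [-0.2,0,0.02,0,0,0,-1],
    [-0.25,0,0.02,0,0,0,-1],
    [-0.25,0,0.04,0,0,0,-1],
    [-0.25,0,0.04,0,0,0,-1],
    [-0.25,0,0.04,0,0,0,-1],
    [-0.25,0,0.04,0,0,0,-1],
    [-0.25,0,0.04,0,0,0,-1],
    [-0.25,0,0.04,0,0,0,-1],
    [-0.25,0,0.04,0,0,0,-1],
    [-0.25,0,0.04,0,0,0,-1]
  ]
}}

```text
time: 17.62
position: [0.4997, -0.1298, 0.0312]
ee_rot: [0.207, 2.976, -0.015]
wrist_force: [-13.2, -1.4, -0.9]
grip_width: 0.002
grasp_force: 6.4
```

>>> {"op": "play_rows", "data": {
  "commands": [
    [-0.25,0,0.04,0,0,0,-1],
    [-0.25,0,0.04,0,0,0,-1],
    [-0.25,0,0.04,0,0,0,-1],
    [1.97,0,-0.3,0,0,0,-1],
    [0.35,3.71,-0.05,0,0,0,-1],
    [0.35,3.71,-0.05,0,0,0,-1],
    [0.35,3.71,-0.05,0,0,0,-1],
    [0.35,3.71,-0.05,0,0,0,-1],
    [0.35,3.71,-0.05,0,0,0,-1],
    [0.35,3.71,-0.05,0,0,0,-1],
    [0.35,3.71,-0.05,0,0,0,-1],
    [0,0,0,0,0,0,-1]
  ]
}}

```text
time: 18.62
position: [0.5084, 0.1369, 0.0354]
ee_rot: [0.2, 2.957, -0.013]
wrist_force: [0.7, 0.1, 0.1]
grip_width: -0.002
grasp_force: 0.0
```

```bash
python3 -c "
from h import *
slab()"
```

```text
t 18.62 pos [0.5084 0.1369 0.0354] inF [-0.1793  0.1398] tipF [-0.1654  0.1399] tipz 0.0207 F [0.7 0.1 0.1] q [ 0.26  0.14  2.21 -0.11  0.63 -1.1 ]
scene slab_push_left [([0.5395, 0.1303, 0.0174], 0.71), ([0.5165, -0.5542, -0.0016], 0.35)]
scene slab_push_right [([0.5173, -0.1426, 0.019], 0.67)]
scene slab_far_left [([0.6456, 0.1332, 0.0341], 0.64)]
scene slab_far_right [([0.6319, -0.1654, 0.0291], 0.83), ([0.5736, 0.2047, 0.0278], 0.44)]
   F slab_push_left [array([-0.1476,  0.1376]), array([-0.0751, -0.5434])]
   F slab_push_right [array([-0.1316, -0.1357])]
   F slab_far_left [array([-0.0429,  0.1552])]
   F slab_far_right [array([-0.0149, -0.1424]), array([-0.1242,  0.216 ])]
side slab_push_left [([0.5331, 0.127, 0.0243], 0.63)]
side slab_push_right []
side slab_far_left [([0.6477, 0.1358, 0.031], 0.96)]
side slab_far_right [([0.6279, -0.168, 0.035], 0.72)]
   F slab_push_left [array([-0.1535,  0.1334])]
   F slab_push_right []
   F slab_far_left [array([-0.0412,  0.1581])]
   F slab_far_right [array([-0.0185, -0.1455])]
```

>>> {"op": "play_rows", "data": {
  "commands": [
    [-0.42,-0.05,0.09,0,0,0,-1],
    [-0.42,-0.05,0.09,0,0,0,-1],
    [-0.1,0,0.017,0,0,0,-1],
    [-0.1,0,0.017,0,0,0,-1],
    [-0.1,0,0.017,0,0,0,-1],
    [-0.1,0,0.017,0,0,0,-1],
    [-0.1,0,0.017,0,0,0,-1],
    [-0.1,0,0.017,0,0,0,-1],
    [-0.1,0,0.01,0,0,0,-1],
    [-0.12,0,0.01,0,0,0,-1],
    [-0.12,0,0.01,0,0,0,-1],
    [-0.15,0,0.0,0,0,0,-1]
  ]
}}

```text
time: 20.12
position: [0.5242, 0.1273, 0.0338]
ee_rot: [0.208, 2.964, -0.019]
wrist_force: [-5.7, 1.5, 2.3]
grip_width: -0.0
grasp_force: 3.2
```

>>> {"op": "play_rows", "data": {
  "commands": [
    [-0.15,0,0.0,0,0,0,-1],
    [-0.15,0,0.0,0,0,0,-1],
    [-0.2,0,0.02,0,0,0,-1],
    [-0.25,0,0.02,0,0,0,-1],
    [-0.25,0,0.04,0,0,0,-1],
    [-0.25,0,0.04,0,0,0,-1],
    [-0.25,0,0.04,0,0,0,-1],
    [-0.25,0,0.04,0,0,0,-1],
    [-0.25,0,0.04,0,0,0,-1],
    [-0.25,0,0.04,0,0,0,-1],
    [-0.25,0,0.04,0,0,0,-1]
  ]
}}

```text
time: 21.03
position: [0.5438, 0.1239, 0.0319]
ee_rot: [0.209, 2.974, -0.021]
wrist_force: [-12.0, 5.3, -0.1]
grip_width: 0.001
grasp_force: 6.4
```

>>> {"op": "play_rows", "data": {
  "commands": [
    [-0.25,0,0.04,0,0,0,-1],
    [-0.25,0,0.04,0,0,0,-1],
    [-0.25,0,0.04,0,0,0,-1],
    [-0.25,0,0.04,0,0,0,-1],
    [-0.2,0,0.04,0,0,0,-1]
  ]
}}

```text
time: 21.45
position: [0.556, 0.1224, 0.0319]
ee_rot: [0.209, 2.974, -0.021]
wrist_force: [-11.0, 5.8, -1.2]
grip_width: 0.004
grasp_force: 6.4
```

>>> {"op": "play_rows", "data": {
  "commands": [
    [1.97,0,-0.3,0,0,0,-1],
    [0.35,-3.74,-0.05,0,0,0,-1],
    [0.35,-3.74,-0.05,0,0,0,-1],
    [0.35,-3.74,-0.05,0,0,0,-1],
    [0.35,-3.74,-0.05,0,0,0,-1],
    [0.35,-3.74,-0.05,0,0,0,-1],
    [0.35,-3.74,-0.05,0,0,0,-1],
    [0.35,-3.74,-0.05,0,0,0,-1],
    [0,0,0,0,0,0,-1]
  ]
}}

```text
time: 22.2
position: [0.4817, -0.1364, 0.0352]
ee_rot: [0.215, 2.958, -0.022]
wrist_force: [0.0, -0.4, -0.5]
grip_width: -0.001
grasp_force: 0.0
```

```bash
python3 -c "
from h import *
slab()"
```

```text
t 22.2 pos [ 0.4817 -0.1364  0.0352] inF [-0.1678 -0.1345] tipF [-0.1539 -0.1346] tipz 0.0204 F [ 0.  -0.4 -0.5] q [-0.35  0.08  2.27  0.06  0.61 -1.82]
scene slab_push_left [([0.5693, 0.1317, 0.0174], 0.83), ([0.6643, -0.0251, 0.0049], 0.74)]
scene slab_push_right [([0.5083, -0.1359, 0.0188], 0.6)]
scene slab_far_left [([0.6785, 0.1188, 0.0329], 0.87)]
scene slab_far_right [([0.6152, -0.18, 0.0288], 0.73), ([0.508, -0.1348, 0.0218], 0.38)]
   F slab_push_left [array([-0.1183,  0.1431]), array([-0.0024,  0.0011])]
   F slab_push_right [array([-0.1414, -0.1304])]
   F slab_far_left [array([-0.0083,  0.1456])]
   F slab_far_right [array([-0.0294, -0.1591]), array([-0.1419, -0.1293])]
side slab_push_left [([0.5652, 0.1264, 0.0243], 0.58), ([0.6815, 0.3689, 0.0023], 0.31)]
side slab_push_right [([0.5096, -0.1364, 0.0187], 0.73)]
side slab_far_left [([0.6799, 0.1172, 0.0347], 0.66)]
side slab_far_right [([0.6123, -0.1782, 0.0336], 0.78)]
   F slab_push_left [array([-0.1216,  0.1373]), array([-0.0402,  0.3936])]
   F slab_push_right [array([-0.1401, -0.1307])]
   F slab_far_left [array([-0.0067,  0.1442])]
   F slab_far_right [array([-0.0326, -0.1578])]
```

>>> {"op": "play_rows", "data": {
  "commands": [
    [-0.35,0.2,0.09,0,0,0,-1],
    [-0.35,0.2,0.09,0,0,0,-1],
    [-0.1,0,0.017,0,0,0,-1],
    [-0.1,0,0.017,0,0,0,-1],
    [-0.1,0,0.017,0,0,0,-1],
    [-0.1,0,0.017,0,0,0,-1],
    [-0.1,0,0.017,0,0,0,-1],
    [-0.1,0,0.017,0,0,0,-1],
    [-0.1,0,0.01,0,0,0,-1],
    [-0.12,0,0.01,0,0,0,-1],
    [-0.12,0,0.01,0,0,0,-1],
    [-0.15,0,0.0,0,0,0,-1]
  ]
}}

```text
time: 23.7
position: [0.4974, -0.1285, 0.033]
ee_rot: [0.207, 2.967, -0.016]
wrist_force: [-9.7, 1.2, 2.2]
grip_width: 0.001
grasp_force: 4.6
```

>>> {"op": "play_rows", "data": {
  "commands": [
    [-0.15,0,0.0,0,0,0,-1],
    [-0.15,0,0.0,0,0,0,-1],
    [-0.15,0,0.02,0,0,0,-1],
    [-0.15,0,0.02,0,0,0,-1]
  ]
}}

```text
time: 24.03
position: [0.4995, -0.1283, 0.0316]
ee_rot: [0.207, 2.975, -0.014]
wrist_force: [-14.5, 0.7, 2.7]
grip_width: -0.001
grasp_force: 6.7
```

>>> {"op": "play_rows", "data": {
  "commands": [
    [-0.18,0,0.02,0,0,0,-1],
    [-0.2,0,0.02,0,0,0,-1],
    [-0.22,0,0.03,0,0,0,-1],
    [-0.22,0,0.04,0,0,0,-1],
    [-0.22,0,0.04,0,0,0,-1]
  ]
}}

```text
time: 24.45
position: [0.5096, -0.13, 0.0316]
ee_rot: [0.207, 2.976, -0.014]
wrist_force: [-13.2, -1.4, 1.6]
grip_width: 0.008
grasp_force: 6.6
```

>>> {"op": "play_rows", "data": {
  "commands": [
    [-0.22,0,0.04,0,0,0,-1],
    [-0.22,0,0.04,0,0,0,-1],
    [-0.22,0,0.04,0,0,0,-1],
    [-0.2,0,0.04,0,0,0,-1],
    [-0.15,0,0.02,0,0,0,-1]
  ]
}}

```text
time: 24.87
position: [0.5198, -0.1317, 0.0314]
ee_rot: [0.207, 2.976, -0.015]
wrist_force: [-12.8, -1.3, -0.9]
grip_width: -0.001
grasp_force: 6.4
```

>>> {"op": "play_rows", "data": {
  "commands": [
    [1.7,0,-0.26,0,0,0,-1],
    [0.2,3.66,-0.04,0,0,0,-1],
    [0.2,3.66,-0.04,0,0,0,-1],
    [0.2,3.66,-0.04,0,0,0,-1],
    [0.2,3.66,-0.04,0,0,0,-1],
    [0.2,3.66,-0.04,0,0,0,-1],
    [0.2,3.66,-0.04,0,0,0,-1],
    [0.2,3.66,-0.04,0,0,0,-1],
    [0,0,0,0,0,0,-1]
  ]
}}

```text
time: 25.62
position: [0.5336, 0.1308, 0.0367]
ee_rot: [0.2, 2.957, -0.013]
wrist_force: [1.4, 0.6, 0.3]
grip_width: 0.002
grasp_force: 0.0
```

```bash
python3 -c "
from h import *
slab()"
```

```text
t 25.62 pos [0.5336 0.1308 0.0367] inF [-0.1535  0.1372] tipF [-0.1396  0.1374] tipz 0.0219 F [1.4 0.6 0.3] q [ 0.23  0.17  2.17 -0.1   0.64 -1.13]
scene slab_push_left [([0.5609, 0.1272, 0.0186], 0.68)]
scene slab_push_right [([0.5309, -0.143, 0.022], 0.86), ([0.574, 0.205, 0.0302], 0.58)]
scene slab_far_left [([0.6684, 0.1275, 0.0331], 0.77), ([0.5623, 0.1283, 0.0184], 0.43)]
scene slab_far_right [([0.6444, -0.1724, 0.0292], 0.92)]
   F slab_push_left [array([-0.126 ,  0.1375])]
   F slab_push_right [array([-0.1181, -0.1342]), array([-0.1238,  0.2164])]
   F slab_far_left [array([-0.0196,  0.1528]), array([-0.1247,  0.1388])]
   F slab_far_right [array([-0.0016, -0.1476])]
side slab_push_left [([0.5589, 0.1257, 0.0239], 0.74)]
side slab_push_right []
side slab_far_left [([0.6716, 0.1288, 0.0323], 0.94)]
side slab_far_right [([0.6368, -0.1704, 0.0327], 0.88)]
   F slab_push_left [array([-0.1277,  0.1357])]
   F slab_push_right []
   F slab_far_left [array([-0.0166,  0.1545])]
   F slab_far_right [array([-0.0094, -0.1466])]
```

>>> {"op": "play_rows", "data": {
  "commands": [
    [-0.35,0,0.12,0,0,0,-1],
    [-0.35,0,0.12,0,0,0,-1],
    [-0.1,0,0.017,0,0,0,-1],
    [-0.1,0,0.017,0,0,0,-1],
    [-0.1,0,0.017,0,0,0,-1],
    [-0.1,0,0.017,0,0,0,-1],
    [-0.1,0,0.017,0,0,0,-1],
    [-0.1,0,0.017,0,0,0,-1],
    [-0.1,0,0.01,0,0,0,-1],
    [-0.12,0,0.01,0,0,0,-1],
    [-0.12,0,0.01,0,0,0,-1],
    [-0.15,0,0.0,0,0,0,-1]
  ]
}}

```text
time: 27.12
position: [0.5487, 0.1224, 0.0345]
ee_rot: [0.207, 2.963, -0.019]
wrist_force: [-4.5, 0.9, 0.8]
grip_width: 0.0
grasp_force: 2.4
```

>>> {"op": "play_rows", "data": {
  "commands": [
    [-0.15,0,0.0,0,0,0,-1],
    [-0.15,0,0.0,0,0,0,-1],
    [-0.18,0,0.02,0,0,0,-1],
    [-0.18,0,0.02,0,0,0,-1],
    [-0.18,0,0.03,0,0,0,-1],
    [-0.18,0,0.03,0,0,0,-1]
  ]
}}

```text
time: 27.62
position: [0.5529, 0.1209, 0.0322]
ee_rot: [0.209, 2.974, -0.021]
wrist_force: [-12.6, 4.4, 2.6]
grip_width: -0.004
grasp_force: 6.9
```

>>> {"op": "play_rows", "data": {
  "commands": [
    [-0.18,0,0.02,0,0,0,-1],
    [-0.18,0,0.03,0,0,0,-1],
    [-0.18,0,0.03,0,0,0,-1],
    [-0.18,0,0.03,0,0,0,-1],
    [-0.15,0,0.03,0,0,0,-1]
  ]
}}

```text
time: 28.03
position: [0.5605, 0.1199, 0.0318]
ee_rot: [0.21, 2.977, -0.022]
wrist_force: [-17.8, 4.8, 4.5]
grip_width: -0.002
grasp_force: 9.6
```

>>> {"op": "play_rows", "data": {
  "commands": [
    [-0.12,0,0.02,0,0,0,-1],
    [-0.1,0,0.02,0,0,0,-1],
    [-0.1,0,0.02,0,0,0,-1]
  ]
}}

```text
time: 28.28
position: [0.5605, 0.1189, 0.0305]
ee_rot: [0.211, 2.983, -0.024]
wrist_force: [-23.6, 5.9, 7.3]
grip_width: 0.002
grasp_force: 12.1
```

>>> {"op": "play_rows", "data": {
  "commands": [
    [1.9,0,-0.3,0,0,0,-1],
    [0.2,-3.73,-0.03,0,0,0,-1],
    [0.2,-3.73,-0.03,0,0,0,-1],
    [0.2,-3.73,-0.03,0,0,0,-1],
    [0.2,-3.73,-0.03,0,0,0,-1],
    [0.2,-3.73,-0.03,0,0,0,-1],
    [0.2,-3.73,-0.03,0,0,0,-1],
    [0.2,-3.73,-0.03,0,0,0,-1],
    [0,0,0,0,0,0,-1]
  ]
}}

```text
time: 29.03
position: [0.5022, -0.1402, 0.0358]
ee_rot: [0.215, 2.958, -0.022]
wrist_force: [0.1, -0.7, 0.0]
grip_width: 0.002
grasp_force: 0.0
```

```bash
python3 -c "
from h import *
slab()
p=bot.camera('side');M=wfc(p,None);f=200/np.tan(np.radians(p['fov_y'])/2)
c=np.linalg.inv(M)@np.r_[F0,.03,1];u=int(f*c[0]/c[2]+p['cx']);v=int(f*c[1]/c[2]+p['cy'])
cv2.imwrite('pics/sd3.png',cv2.resize(p['image'][v-65:v+65,max(0,u-90):u+90,::-1],None,fx=4.4,fy=4.4,interpolation=cv2.INTER_CUBIC))
"
```

```text
t 29.03 pos [ 0.5022 -0.1402  0.0358] inF [-0.1469 -0.1355] tipF [-0.133  -0.1356] tipz 0.021 F [ 0.1 -0.7  0. ] q [-0.34  0.12  2.23  0.06  0.62 -1.81]
scene slab_push_left [([0.574, 0.1296, 0.0192], 0.68)]
scene slab_push_right [([0.5251, -0.14, 0.0188], 0.84)]
scene slab_far_left [([0.6809, 0.122, 0.0323], 0.84), ([0.5534, -0.3054, -0.0011], 0.28)]
scene slab_far_right [([0.6376, -0.178, 0.0292], 0.75), ([0.5246, -0.1424, 0.021], 0.7)]
   F slab_push_left [array([-0.1133,  0.1417])]
   F slab_push_right [array([-0.1242, -0.1321])]
   F slab_far_left [array([-0.0064,  0.1491]), array([-0.0732, -0.2919])]
   F slab_far_right [array([-0.0075, -0.154 ]), array([-0.1244, -0.1345])]
side slab_push_left [([0.5714, 0.1263, 0.0241], 0.97), ([0.5539, -0.3038, 0.0011], 0.68)]
side slab_push_right [([0.5304, -0.1383, 0.0216], 0.94)]
side slab_far_left [([0.6831, 0.1218, 0.0324], 0.91)]
side slab_far_right [([0.6317, -0.1758, 0.0364], 0.78)]
   F slab_push_left [array([-0.1154,  0.1381]), array([-0.0729, -0.2903])]
   F slab_push_right [array([-0.1192, -0.1297])]
   F slab_far_left [array([-0.0042,  0.1492])]
   F slab_far_right [array([-0.0137, -0.1527])]
```

View pics/sd3.png

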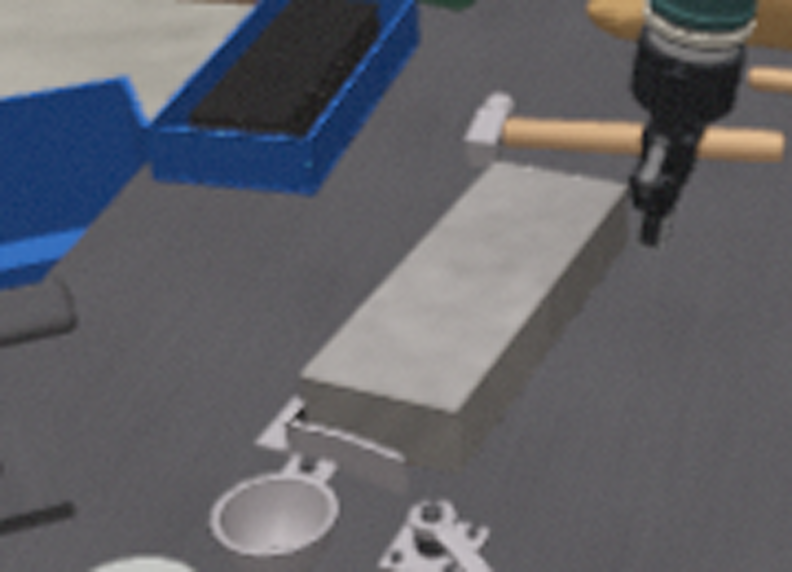

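>>> {"op": "play_rows", "data": {
  "commands": [
    [-0.35,0.2,0.09,0,0,0,-1],
    [-0.35,0.2,0.09,0,0,0,-1],
    [-0.1,0,0.017,0,0,0,-1],
    [-0.1,0,0.017,0,0,0,-1],
    [-0.1,0,0.017,0,0,0,-1],
    [-0.1,0,0.017,0,0,0,-1],
    [-0.1,0,0.017,0,0,0,-1],
    [-0.1,0,0.01,0,0,0,-1],
    [-0.1,0,0.0,0,0,0,-1],
    [-0.12,0,0.0,0,0,0,-1],
    [-0.12,0,0.0,0,0,0,-1],
    [-0.12,0,0.0,0,0,0,-1]
  ]
}}

```text
time: 30.58
position: [0.5163, -0.132, 0.0334]
ee_rot: [0.207, 2.969, -0.015]
wrist_force: [-11.0, 0.5, 2.9]
grip_width: -0.0
grasp_force: 5.5
```

>>> {"op": "play_rows", "data": {
  "commands": [
    [-0.12,0,0.0,0,0,0,-1],
    [-0.12,0,0.0,0,0,0,-1],
    [-0.15,0,0.0,0,0,0,-1],
    [-0.15,0,0.0,0,0,0,-1]
  ]
}}

```text
time: 30.92
position: [0.5186, -0.1323, 0.0327]
ee_rot: [0.207, 2.975, -0.014]
wrist_force: [-14.0, -1.2, 1.0]
grip_width: -0.002
grasp_force: 6.5
```

>>> {"op": "play_rows", "data": {
  "commands": [
    [-0.12,0,0.0,0,0,0,-1],
    [-0.12,0,0.0,0,0,0,-1],
    [-0.12,0,0.0,0,0,0,-1]
  ]
}}

```text
time: 31.17
position: [0.522, -0.1328, 0.0329]
ee_rot: [0.207, 2.975, -0.014]
wrist_force: [-13.1, -1.5, -1.7]
grip_width: 0.002
grasp_force: 6.0
```

Moving freely; creep on to the stop.

>>> {"op": "play_rows", "data": {
  "commands": [
    [-0.12,0,0.02,0,0,0,-1],
    [-0.12,0,0.02,0,0,0,-1],
    [-0.12,0,0.02,0,0,0,-1]
  ]
}}

```text
time: 31.42
position: [0.5236, -0.1327, 0.0323]
ee_rot: [0.207, 2.98, -0.013]
wrist_force: [-20.5, 0.8, 5.0]
grip_width: -0.003
grasp_force: 10.2
```

>>> {"op": "play_rows", "data": {
  "commands": [
    [-0.1,0,0.02,0,0,0,-1],
    [-0.1,0,0.02,0,0,0,-1]
  ]
}}

```text
time: 31.58
position: [0.5238, -0.1323, 0.0314]
ee_rot: [0.207, 2.984, -0.011]
wrist_force: [-23.3, 1.8, 6.6]
grip_width: -0.003
grasp_force: 11.7
```

>>> {"op": "play_rows", "data": {
  "commands": [
    [1.6,0,-0.3,0,0,0,-1],
    [0.1,3.66,-0.01,0,0,0,-1],
    [0.1,3.66,-0.01,0,0,0,-1],
    [0.1,3.66,-0.01,0,0,0,-1],
    [0.1,3.66,-0.01,0,0,0,-1],
    [0.1,3.66,-0.01,0,0,0,-1],
    [0.1,3.66,-0.01,0,0,0,-1],
    [0.1,3.66,-0.01,0,0,0,-1],
    [0,0,0,0,0,0,-1]
  ]
}}

```text
time: 32.33
position: [0.5497, 0.1276, 0.0379]
ee_rot: [0.2, 2.956, -0.013]
wrist_force: [-0.2, 0.3, 0.2]
grip_width: 0.002
grasp_force: 0.0
```

>>> {"op": "play_rows", "data": {
  "commands": [
    [-0.25,0,0.06,0,0,0,-1],
    [-0.15,0,0.03,0,0,0,-1],
    [-0.1,0,0.017,0,0,0,-1],
    [-0.1,0,0.017,0,0,0,-1],
    [-0.1,0,0.017,0,0,0,-1],
    [-0.1,0,0.017,0,0,0,-1],
    [-0.1,0,0.017,0,0,0,-1],
    [-0.1,0,0.01,0,0,0,-1],
    [-0.1,0,0.0,0,0,0,-1],
    [-0.1,0,0.0,0,0,0,-1]
  ]
}}

```text
time: 33.17
position: [0.5578, 0.1199, 0.0361]
ee_rot: [0.208, 2.964, -0.019]
wrist_force: [-6.7, 0.7, 0.9]
grip_width: 0.003
grasp_force: 3.3
```

>>> {"op": "play_rows", "data": {
  "commands": [
    [-0.12,0,0.0,0,0,0,-1],
    [-0.12,0,0.0,0,0,0,-1],
    [-0.12,0,0.0,0,0,0,-1]
  ]
}}

```text
time: 33.42
position: [0.5581, 0.1195, 0.0352]
ee_rot: [0.209, 2.971, -0.021]
wrist_force: [-13.2, 2.4, 3.4]
grip_width: 0.0
grasp_force: 6.6
```

>>> {"op": "play_rows", "data": {
  "commands": [
    [-0.1,0,0.01,0,0,0,-1],
    [-0.1,0,0.01,0,0,0,-1]
  ]
}}

```text
time: 33.58
position: [0.5584, 0.1192, 0.0345]
ee_rot: [0.209, 2.974, -0.022]
wrist_force: [-14.4, 4.3, 3.6]
grip_width: 0.0
grasp_force: 7.2
```

>>> {"op": "play_rows", "data": {
  "commands": [
    [-0.1,0,0.01,0,0,0,-1],
    [-0.1,0,0.01,0,0,0,-1]
  ]
}}

```text
time: 33.75
position: [0.5603, 0.1192, 0.0345]
ee_rot: [0.209, 2.974, -0.021]
wrist_force: [-13.7, 4.6, 3.1]
grip_width: -0.001
grasp_force: 7.1
```

>>> {"op": "play_rows", "data": {
  "commands": [
    [-0.08,0,0.01,0,0,0,-1],
    [-0.08,0,0.01,0,0,0,-1]
  ]
}}

```text
time: 33.92
position: [0.5607, 0.1189, 0.0341]
ee_rot: [0.209, 2.976, -0.022]
wrist_force: [-17.9, 3.5, 4.5]
grip_width: -0.001
grasp_force: 9.0
```

>>> {"op": "play_rows", "data": {
  "commands": [
    [-0.08,0,0.01,0,0,0,-1],
    [0,0,0,0,0,0,-1]
  ]
}}

```text
time: 34.08
position: [0.5607, 0.1186, 0.0337]
ee_rot: [0.209, 2.978, -0.023]
wrist_force: [-17.3, 4.4, 5.3]
grip_width: -0.002
grasp_force: 9.0
```

>>> {"op": "play_rows", "data": {
  "commands": [
    [1.7,0,-0.25,0,0,0,-1],
    [0.1,-3.69,-0.01,0,0,0,-1],
    [0.1,-3.69,-0.01,0,0,0,-1],
    [0.1,-3.69,-0.01,0,0,0,-1],
    [0.1,-3.69,-0.01,0,0,0,-1],
    [0.1,-3.69,-0.01,0,0,0,-1],
    [0.1,-3.69,-0.01,0,0,0,-1],
    [0.1,-3.69,-0.01,0,0,0,-1],
    [0,0,0,0,0,0,-1]
  ]
}}

```text
time: 34.83
position: [0.5099, -0.1392, 0.0378]
ee_rot: [0.214, 2.957, -0.022]
wrist_force: [-0.0, 0.1, 0.6]
grip_width: -0.002
grasp_force: 0.0
```

```bash
python3 -c "
from h import *
st()"
```

```text
t 34.83 pos [ 0.5099 -0.1392  0.0378] inF [-0.1394 -0.1334] tipF [-0.1256 -0.1335] tipz 0.023 F [-0.   0.1  0.6] q [-0.33  0.13  2.22  0.05  0.62 -1.8 ]
```

>>> {"op": "play_rows", "data": {
  "commands": [
    [-0.3,0.1,0.1,0,0,0,-1],
    [-0.25,0,0.1,0,0,0,-1],
    [-0.15,0,0.02,0,0,0,-1],
    [-0.1,0,0.017,0,0,0,-1],
    [-0.1,0,0.017,0,0,0,-1],
    [-0.1,0,0.017,0,0,0,-1],
    [-0.1,0,0.017,0,0,0,-1],
    [-0.1,0,0.01,0,0,0,-1],
    [-0.1,0,0.0,0,0,0,-1],
    [-0.1,0,0.0,0,0,0,-1]
  ]
}}

```text
time: 35.67
position: [0.522, -0.1339, 0.0355]
ee_rot: [0.207, 2.964, -0.017]
wrist_force: [-6.9, 0.5, 2.2]
grip_width: -0.0
grasp_force: 3.2
```

>>> {"op": "play_rows", "data": {
  "commands": [
    [-0.1,0,0.0,0,0,0,-1],
    [-0.1,0,0.0,0,0,0,-1],
    [-0.1,0,0.0,0,0,0,-1]
  ]
}}

```text
time: 35.92
position: [0.5223, -0.1339, 0.0348]
ee_rot: [0.207, 2.97, -0.015]
wrist_force: [-11.5, 0.7, 2.7]
grip_width: 0.003
grasp_force: 5.7
```

>>> {"op": "play_rows", "data": {
  "commands": [
    [-0.1,0,0.01,0,0,0,-1],
    [-0.1,0,0.01,0,0,0,-1]
  ]
}}

```text
time: 36.08
position: [0.5224, -0.1337, 0.034]
ee_rot: [0.207, 2.974, -0.014]
wrist_force: [-13.9, 0.6, 3.2]
grip_width: 0.004
grasp_force: 6.9
```

>>> {"op": "play_rows", "data": {
  "commands": [
    [-0.08,0,0.01,0,0,0,-1],
    [-0.08,0,0.01,0,0,0,-1]
  ]
}}

```text
time: 36.25
position: [0.5234, -0.134, 0.0337]
ee_rot: [0.207, 2.975, -0.014]
wrist_force: [-14.7, -0.6, 4.8]
grip_width: 0.004
grasp_force: 7.8
```

>>> {"op": "play_rows", "data": {
  "commands": [
    [-0.08,0,0.01,0,0,0,-1],
    [-0.08,0,0.01,0,0,0,-1]
  ]
}}

```text
time: 36.42
position: [0.5235, -0.1337, 0.0331]
ee_rot: [0.207, 2.978, -0.013]
wrist_force: [-18.0, 2.2, 5.4]
grip_width: 0.0
grasp_force: 9.1
```

>>> {"op": "play_rows", "data": {
  "commands": [
    [1.7,0,-0.25,0,0,0,-1],
    [0.05,3.66,-0.01,0,0,0,-1],
    [0.05,3.66,-0.01,0,0,0,-1],
    [0.05,3.66,-0.01,0,0,0,-1],
    [0.05,3.66,-0.01,0,0,0,-1],
    [0.05,3.66,-0.01,0,0,0,-1],
    [0.05,3.66,-0.01,0,0,0,-1],
    [0.05,3.66,-0.01,0,0,0,-1],
    [0,0,0,0,0,0,-1]
  ]
}}

```text
time: 37.17
position: [0.5495, 0.1265, 0.0382]
ee_rot: [0.2, 2.956, -0.013]
wrist_force: [0.4, 0.7, -0.0]
grip_width: 0.0
grasp_force: 0.0
```

>>> {"op": "play_rows", "data": {
  "commands": [
    [-0.25,0,0.06,0,0,0,-1],
    [-0.25,0,0.04,0,0,0,-1],
    [-0.15,0,0.02,0,0,0,-1],
    [-0.1,0,0.017,0,0,0,-1],
    [-0.1,0,0.017,0,0,0,-1],
    [-0.1,0,0.017,0,0,0,-1],
    [-0.1,0,0.017,0,0,0,-1],
    [-0.1,0,0.01,0,0,0,-1],
    [-0.1,0,0.0,0,0,0,-1]
  ]
}}

```text
time: 37.92
position: [0.5597, 0.1187, 0.0371]
ee_rot: [0.208, 2.96, -0.018]
wrist_force: [0.1, -0.8, 0.3]
grip_width: -0.002
grasp_force: 0.3
```

>>> {"op": "play_rows", "data": {
  "commands": [
    [-0.1,0,0.0,0,0,0,-1],
    [-0.1,0,0.0,0,0,0,-1],
    [-0.1,0,0.0,0,0,0,-1],
    [-0.1,0,0.0,0,0,0,-1],
    [-0.1,0,0.0,0,0,0,-1]
  ]
}}

```text
time: 38.33
position: [0.5601, 0.1183, 0.0359]
ee_rot: [0.208, 2.969, -0.02]
wrist_force: [-11.7, 2.8, 3.4]
grip_width: -0.0
grasp_force: 5.8
```

>>> {"op": "play_rows", "data": {
  "commands": [
    [-0.1,0,0.01,0,0,0,-1],
    [-0.1,0,0.01,0,0,0,-1]
  ]
}}

```text
time: 38.5
position: [0.5602, 0.1179, 0.0352]
ee_rot: [0.209, 2.973, -0.021]
wrist_force: [-14.8, 3.5, 2.9]
grip_width: 0.002
grasp_force: 7.3
```

>>> {"op": "play_rows", "data": {
  "commands": [
    [-0.1,0,0.01,0,0,0,-1],
    [-0.1,0,0.01,0,0,0,-1]
  ]
}}

```text
time: 38.67
position: [0.5606, 0.1176, 0.0346]
ee_rot: [0.209, 2.976, -0.022]
wrist_force: [-17.1, 3.7, 4.3]
grip_width: 0.003
grasp_force: 9.1
```

>>> {"op": "play_rows", "data": {
  "commands": [
    [1.97,0,-0.3,0,0,0,-1],
    [0,0,-3.0,0,0,0,-1],
    [0,0,-3.0,0,0,0,-1],
    [0.8,3.6,-0.1,0,0,0,-1],
    [0.8,3.6,-0.1,0,0,0,-1],
    [0.8,3.6,-0.1,0,0,0,-1],
    [0.8,3.6,-0.1,0,0,0,-1],
    [0.8,3.6,-0.1,0,0,0,-1],
    [0,0,0,0,0,0,-1],
    [0,0,0,0,0,0,-1]
  ]
}}

```text
time: 39.5
position: [0.5237, 0.3083, 0.0952]
ee_rot: [0.201, 2.959, -0.017]
wrist_force: [-0.7, -0.1, -0.6]
grip_width: 0.004
grasp_force: 0.0
```

```bash
python3 -c "
from h import *
s,Rm=st();print(Rm.round(3))
for c in ('wrist','scene','side'):
  p,M,o=look(c,['keeper_knob','keeper_pivot','slab_far_left','slab_far_right'],'k1%s.png'%c)
  for n in o: print('   F',n,[inF(r[0]).round(4) for r in o[n]])
"
```

```text
t 39.5 pos [0.5237 0.3083 0.0952] inF [-0.188   0.3116] tipF [-0.1742  0.3117] tipz 0.0804 F [-0.7 -0.1 -0.6] q [ 0.55  0.21  1.99 -0.15  0.82 -0.79]
[[-0.976  0.135  0.173]
 [ 0.133  0.991 -0.023]
 [-0.175  0.001 -0.985]]
wrist keeper_knob [([0.4953, 0.2815, 0.044], 0.76)]
wrist keeper_pivot [([0.5773, 0.2093, 0.0264], 0.69)]
wrist slab_far_left [([0.5002, 0.2829, 0.0434], 0.47)]
wrist slab_far_right []
   F keeper_knob [array([-0.2124,  0.2812])]
   F keeper_pivot [array([-0.1211,  0.2211])]
   F slab_far_left [array([-0.2077,  0.2832])]
   F slab_far_right []
scene keeper_knob [([0.4962, 0.2789, 0.0462], 0.79)]
scene keeper_pivot [([0.5334, -0.143, 0.0193], 0.72), ([0.5717, 0.2069, 0.0278], 0.65)]
scene slab_far_left [([0.6814, 0.1223, 0.031], 0.57)]
scene slab_far_right [([0.6452, -0.1758, 0.0302], 0.7), ([0.5766, 0.2054, 0.0294], 0.55)]
   F keeper_knob [array([-0.2111,  0.2787])]
   F keeper_pivot [array([-0.1156, -0.1339]), array([-0.1264,  0.2179])]
   F slab_far_left [array([-0.006 ,  0.1494])]
   F slab_far_right [array([-0.0003, -0.1508]), array([-0.1213,  0.2171])]
side keeper_knob []
side keeper_pivot [([0.5755, 0.2079, 0.0297], 0.77)]
side slab_far_left [([0.6833, 0.1233, 0.0329], 0.68)]
side slab_far_right [([0.5757, 0.2089, 0.028], 0.62)]
   F keeper_knob []
   F keeper_pivot [array([-0.1227,  0.2195])]
   F slab_far_left [array([-0.0042,  0.1507])]
   F slab_far_right [array([-0.1227,  0.2205])]
```

View pics/k1wrist.png

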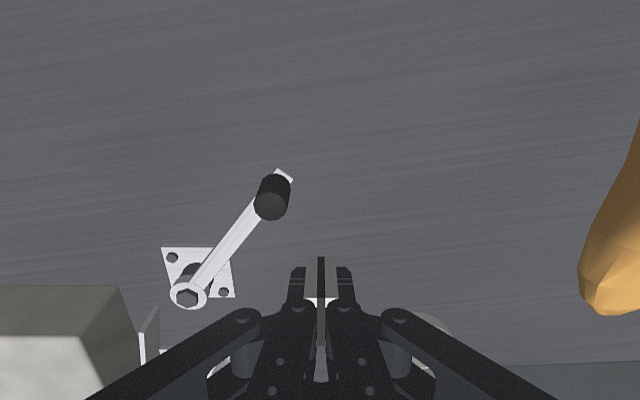

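```bash
python3 -c "
import numpy as np
a=np.radians(np.r_[np.arange(125,246,6),np.arange(248,264,3)])
p=11.2*np.c_[np.cos(a),np.sin(a)];d=np.diff(p,axis=0)
for k,(x,y) in enumerate(d): print(round(np.degrees(a[k+1])),[round(-.985*x,2),round(y,2),round(.174*x,2),0,0,0,-1])
"
```

```text
131 [np.float64(0.91), np.float64(-0.72), np.float64(-0.16), 0, 0, 0, -1]
137 [np.float64(0.83), np.float64(-0.81), np.float64(-0.15), 0, 0, 0, -1]
143 [np.float64(0.74), np.float64(-0.9), np.float64(-0.13), 0, 0, 0, -1]
149 [np.float64(0.65), np.float64(-0.97), np.float64(-0.11), 0, 0, 0, -1]
155 [np.float64(0.54), np.float64(-1.04), np.float64(-0.1), 0, 0, 0, -1]
161 [np.float64(0.43), np.float64(-1.09), np.float64(-0.08), 0, 0, 0, -1]
167 [np.float64(0.32), np.float64(-1.13), np.float64(-0.06), 0, 0, 0, -1]
173 [np.float64(0.2), np.float64(-1.15), np.float64(-0.04), 0, 0, 0, -1]
179 [np.float64(0.08), np.float64(-1.17), np.float64(-0.01), 0, 0, 0, -1]
185 [np.float64(-0.04), np.float64(-1.17), np.float64(0.01), 0, 0, 0, -1]
191 [np.float64(-0.16), np.float64(-1.16), np.float64(0.03), 0, 0, 0, -1]
197 [np.float64(-0.28), np.float64(-1.14), np.float64(0.05), 0, 0, 0, -1]
203 [np.float64(-0.39), np.float64(-1.1), np.float64(0.07), 0, 0, 0, -1]
209 [np.float64(-0.51), np.float64(-1.05), np.float64(0.09), 0, 0, 0, -1]
215 [np.float64(-0.61), np.float64(-0.99), np.float64(0.11), 0, 0, 0, -1]
221 [np.float64(-0.71), np.float64(-0.92), np.float64(0.13), 0, 0, 0, -1]
227 [np.float64(-0.8), np.float64(-0.84), np.float64(0.14), 0, 0, 0, -1]
233 [np.float64(-0.88), np.float64(-0.75), np.float64(0.16), 0, 0, 0, -1]
239 [np.float64(-0.96), np.float64(-0.66), np.float64(0.17), 0, 0, 0, -1]
245 [np.float64(-1.02), np.float64(-0.55), np.float64(0.18), 0, 0, 0, -1]
248 [np.float64(-0.53), np.float64(-0.23), np.float64(0.09), 0, 0, 0, -1]
251 [np.float64(-0.54), np.float64(-0.21), np.float64(0.1), 0, 0, 0, -1]
254 [np.float64(-0.55), np.float64(-0.18), np.float64(0.1), 0, 0, 0, -1]
257 [np.float64(-0.56), np.float64(-0.15), np.float64(0.1), 0, 0, 0, -1]
260 [np.float64(-0.57), np.float64(-0.12), np.float64(0.1), 0, 0, 0, -1]
263 [np.float64(-0.57), np.float64(-0.09), np.float64(0.1), 0, 0, 0, -1]
```

>>> {"op": "play_rows", "data": {
  "commands": [
    [0.37,0,2.1,0,0,0,-1],
    [0.37,0,2.1,0,0,0,-1],
    [0,0,0,0,0,0,-1],
    [0,0,0,0,0,0,-1]
  ]
}}

```text
time: 40.58
position: [0.5222, 0.3051, 0.0507]
ee_rot: [0.207, 2.963, -0.021]
wrist_force: [-0.1, -0.0, 0.8]
grip_width: -0.003
grasp_force: 0.0
```

>>> {"op": "play_rows", "data": {
  "commands": [
    [0.91,-0.72,-0.16,0,0,0,-1],
    [0.83,-0.81,-0.15,0,0,0,-1],
    [0.74,-0.9,-0.13,0,0,0,-1],
    [0.65,-0.97,-0.11,0,0,0,-1],
    [0.54,-1.04,-0.1,0,0,0,-1],
    [0.43,-1.09,-0.08,0,0,0,-1],
    [0.32,-1.13,-0.06,0,0,0,-1],
    [0.2,-1.15,-0.04,0,0,0,-1],
    [0.08,-1.17,-0.01,0,0,0,-1]
  ]
}}

```text
time: 41.33
position: [0.4634, 0.2225, 0.0524]
ee_rot: [0.207, 2.96, -0.018]
wrist_force: [1.3, 2.4, 0.2]
grip_width: 0.004
grasp_force: 1.1
```

```bash
python3 -c "
from h import *
st()
for c in ('side','scene'):
  p,M,o=look(c,['keeper_knob'])
  for n in o: print('   F',n,[inF(r[0]).round(4) for r in o[n]])
"
```

```text
t 41.33 pos [0.4634 0.2225 0.0524] inF [-0.2358  0.2183] tipF [-0.222   0.2183] tipz 0.0376 F [1.3 2.4 0.2] q [ 0.46  0.1   2.21 -0.15  0.69 -0.86]
side keeper_knob [([0.4644, 0.1995, 0.0461], 0.52)]
   F keeper_knob [array([-0.2316,  0.1957])]
scene keeper_knob [([0.4647, 0.1935, 0.0448], 0.73), ([0.5725, 0.2041, 0.0293], 0.31)]
   F keeper_knob [array([-0.2305,  0.1898]), array([-0.1252,  0.2153])]
```

Knob is being swept as planned (about 193°). Continue.

>>> {"op": "play_rows", "data": {
  "commands": [
    [-0.04,-1.17,0.01,0,0,0,-1],
    [-0.16,-1.16,0.03,0,0,0,-1],
    [-0.28,-1.14,0.05,0,0,0,-1],
    [-0.39,-1.1,0.07,0,0,0,-1],
    [-0.51,-1.05,0.09,0,0,0,-1],
    [-0.61,-0.99,0.11,0,0,0,-1],
    [-0.71,-0.92,0.13,0,0,0,-1],
    [-0.8,-0.84,0.14,0,0,0,-1],
    [-0.88,-0.75,0.16,0,0,0,-1]
  ]
}}

```text
time: 42.28
position: [0.4949, 0.1265, 0.0518]
ee_rot: [0.207, 2.962, -0.018]
wrist_force: [-1.1, 1.6, -0.2]
grip_width: -0.003
grasp_force: 0.9
```

```bash
python3 -c "
from h import *
st()
for c in ('side','scene'):
  p,M,o=look(c,['keeper_knob'])
  for n in o: print('   F',n,[inF(r[0]).round(4) for r in o[n]])
"
```

```text
t 42.28 pos [0.4949 0.1265 0.0518] inF [-0.1912  0.1276] tipF [-0.1775  0.1276] tipz 0.0369 F [-1.1  1.6 -0.2] q [ 0.24  0.08  2.23 -0.1   0.67 -1.11]
side keeper_knob [([0.514, 0.1143, 0.0397], 0.74)]
   F keeper_knob [array([-0.1706,  0.1182])]
scene keeper_knob [([0.5166, 0.1071, 0.0466], 0.51)]
   F keeper_knob [array([-0.167 ,  0.1114])]
```

>>> {"op": "play_rows", "data": {
  "commands": [
    [-0.69,-0.4,0.12,0,0,0,-1],
    [-0.69,-0.4,0.12,0,0,0,-1],
    [-0.69,-0.35,0.12,0,0,0,-1],
    [-0.6,-0.3,0.1,0,0,0,-1],
    [-0.4,-0.2,0.07,0,0,0,-1],
    [-0.3,-0.1,0.05,0,0,0,-1],
    [-0.3,0,0.05,0,0,0,-1],
    [-0.2,0,0.03,0,0,0,-1]
  ]
}}

```text
time: 43.15
position: [0.5317, 0.1038, 0.0522]
ee_rot: [0.207, 2.961, -0.019]
wrist_force: [-1.8, -0.8, 0.4]
grip_width: -0.002
grasp_force: 0.8
```

>>> {"op": "play_rows", "data": {
  "commands": [
    [-0.2,0,0.03,0,0,0,-1],
    [-0.15,0,0.03,0,0,0,-1],
    [-0.15,0,0.03,0,0,0,-1]
  ]
}}

```text
time: 43.4
position: [0.5366, 0.1035, 0.0522]
ee_rot: [0.207, 2.961, -0.018]
wrist_force: [-1.6, -1.1, 1.3]
grip_width: -0.0
grasp_force: 0.8
```

>>> {"op": "play_rows", "data": {
  "commands": [
    [-0.15,0,0.03,0,0,0,-1],
    [-0.15,0,0.03,0,0,0,-1],
    [-0.15,0,0.03,0,0,0,-1]
  ]
}}

```text
time: 43.65
position: [0.5386, 0.103, 0.0516]
ee_rot: [0.208, 2.966, -0.019]
wrist_force: [-13.5, 0.7, 7.7]
grip_width: 0.001
grasp_force: 6.4
```

>>> {"op": "play_rows", "data": {
  "commands": [
    [-0.12,0,0.02,0,0,0,-1],
    [-0.12,0,0.02,0,0,0,-1]
  ]
}}

```text
time: 43.82
position: [0.5389, 0.1028, 0.0512]
ee_rot: [0.209, 2.97, -0.02]
wrist_force: [-19.2, 2.5, 11.9]
grip_width: -0.002
grasp_force: 10.2
```

>>> {"op": "play_rows", "data": {
  "commands": [
    [1.5,0,-0.25,0,0,0,-1],
    [1.5,0,-0.25,0,0,0,-1],
    [-0.4,0,-3.5,0,0,0,-1],
    [-0.4,0,-3.5,0,0,0,-1],
    [-0.4,0,-3.5,0,0,0,-1],
    [-0.4,-2.5,-3.0,0,0,0,-1],
    [-0.4,-2.5,-3.0,0,0,0,-1],
    [0,-2,0,0,0,0,-1],
    [0,0,0,0,0,0,-1],
    [0,0,0,0,0,0,-1]
  ]
}}

```text
time: 44.65
position: [0.4955, 0.0383, 0.2189]
ee_rot: [0.21, 2.957, -0.017]
wrist_force: [-0.5, 0.6, -0.3]
grip_width: -0.002
grasp_force: 0.0
```

```bash
python3 -c "
from h import *
slab()
for c in ('wrist','side','scene'):
  p,M,o=look(c,['keeper_knob','keeper_pivot','slab'],'f_%s.png'%c)
  for n in o: print('   F',n,[inF(r[0]).round(4) for r in o[n]])
  if c!='wrist':
    f=200/np.tan(np.radians(p['fov_y'])/2);q=np.linalg.inv(M)@np.r_[F0+[-.04,.05],.03,1];u=int(f*q[0]/q[2]+p['cx']);v=int(f*q[1]/q[2]+p['cy'])
    cv2.imwrite('pics/f_%sc.png'%c,cv2.resize(p['image'][v-65:v+65,max(0,u-90):u+90,::-1],None,fx=4.4,fy=4.4,interpolation=cv2.INTER_CUBIC))
"
```

```text
t 44.65 pos [0.4955 0.0383 0.2189] inF [-0.1783  0.0404] tipF [-0.1645  0.0404] tipz 0.2041 F [-0.5  0.6 -0.3] q [ 0.05 -0.17  2.12 -0.04  1.02 -1.36]
scene slab_push_left [([0.5781, 0.13, 0.0204], 0.85)]
scene slab_push_right [([0.686, 0.1218, 0.0328], 0.72), ([0.3671, -0.4431, -0.0012], 0.39)]
scene slab_far_left [([0.6805, 0.1244, 0.0309], 0.62)]
scene slab_far_right [([0.6427, -0.1746, 0.029], 0.9)]
   F slab_push_left [array([-0.1093,  0.1427])]
   F slab_push_right [array([-0.0013,  0.1496]), array([-0.2385, -0.4542])]
   F slab_far_left [array([-0.0071,  0.1514])]
   F slab_far_right [array([-0.003, -0.15 ])]
side slab_push_left [([0.5736, 0.1249, 0.0216], 0.88)]
side slab_push_right [([0.5334, -0.1452, 0.0233], 0.93)]
side slab_far_left [([0.6864, 0.126, 0.0313], 0.9)]
side slab_far_right [([0.6423, -0.1727, 0.034], 0.74), ([0.6849, 0.3658, 0.0015], 0.24)]
   F slab_push_left [array([-0.1131,  0.137 ])]
   F slab_push_right [array([-0.1153, -0.1361])]
   F slab_far_left [array([-0.0015,  0.1538])]
   F slab_far_right [array([-0.0036, -0.1481]), array([-0.0364,  0.391 ])]
wris
[... 323 characters left out ...]
t [([0.5742, 0.2099, 0.0276], 0.6), ([0.6846, 0.1243, 0.031], 0.5)]
side slab [([0.6075, -0.0184, -0.0022], 0.86)]
   F keeper_knob [array([-0.1222,  0.1034]), array([-0.2209,  0.5278])]
   F keeper_pivot [array([-0.1243,  0.2213]), array([-0.0031,  0.1519])]
   F slab [array([-0.0596, -0.0002])]
scene keeper_knob [([0.5563, 0.0917, 0.046], 0.71), ([0.5149, -0.5555, 0.0], 0.32)]
scene keeper_pivot [([0.5715, 0.2077, 0.0262], 0.97), ([0.6819, 0.3611, -0.0012], 0.68)]
scene slab [([0.6045, -0.0153, 0.0018], 0.73)]
   F keeper_knob [array([-0.1256,  0.1017]), array([-0.0765, -0.545 ])]
   F keeper_pivot [array([-0.1267,  0.2187]), array([-0.0387,  0.386 ])]
   F slab [array([-0.063 ,  0.0025])]
```

View pics/f_scenec.png

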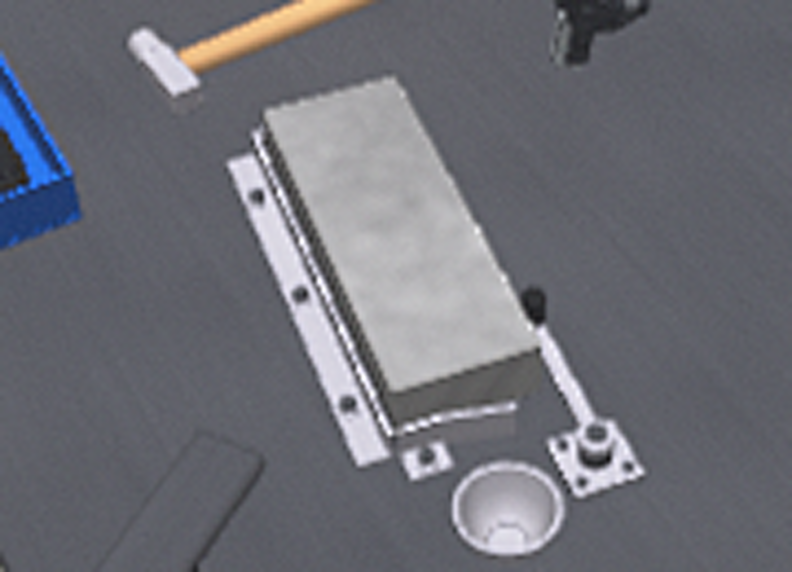

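View pics/f_wrist.png

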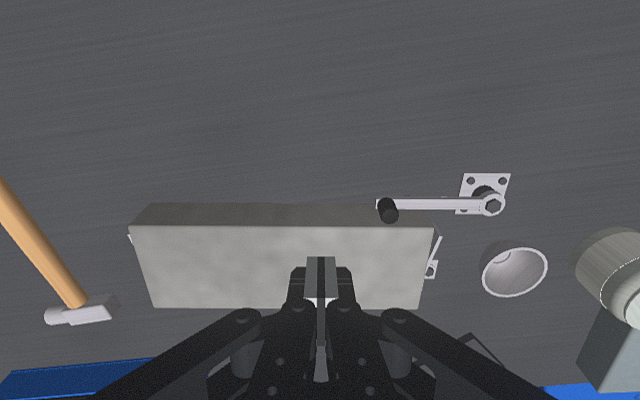

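```bash
python3 -c "
from station import bot
print(bot.state()['time'],bot.job_done())"
```

```text
the job is handed in; nothing more can be done
45.75 None
```

The slab is home against the stop along its whole far face, the keeper is shut behind it, and the job is handed in at 45.8 s. One caveat: a left-end push read 24.3 N horizontally, but 25.4 N counting the vertical part. The limit was 25 N.

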